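# Latch the three-tier medicine case from the bottom up

## Task

The filled medicine case has to be latched for the day: with the fingertips, press down the raised, padded end of each rocker latch until it is fully tipped over and stays down - first the bottom tier's latch, then the middle one, then the top one. Only press: do not lift, tip or shove the case, leave the crusher, the stopper and the two dishes where they stand, and finish clear of everything.

Things in the scene. Friction and masses are not known exactly. Their poses are not given: they have to be found in the camera images.
- tray: Red lacquered wooden tray, fixed, 340 x 540 mm, floor 6 mm thick, rim 20 mm high and 10 mm thick. Origin: centre of its underside; x across its short side, y along its long side, z up.
- case: Cream plastic 3-tier medicine case, loose, about 0.7 kg, flat on the tray floor. Origin: centre of underside; x from low front to high back, y left, z up. Stepped like a stair rising along +x: tiers 28 mm high, 160 mm wide (y), flush at the back (x +87 mm). Tier x spans: bottom -87 to +87, middle -35 to +87, top +17 to +87; steps at z 28, 56, 84 mm. A grey rocker latch lies along y on each step.
- latch_bottom (a joint): Angle of the bottom tier's rocker latch (lowest step, hinge axis at x -61, y +25, z 40 mm in the case frame, parallel to x). Bar 76 x 22 x 6 mm hinged at mid-length between 14 mm high cheeks, thumb pad (14 x 22 mm, 6 mm proud) on its +y end. -0.22 rad = open, padded end up; +0.22 = fully shut, padded end down at its stop. Starts at -0.22 to -0.15. Stiff: about 3 N on the pad moves it, and it stays where left.
- latch_bottom_pad (a point): Centre of the top face of the thumb pad of the bottom tier's latch, 31 mm from the hinge axis towards case +y, 9 mm above the bar's mid plane; moves with the rocker: about 27 mm above its step when open, 14 mm when shut. Axes: the case's, tilted with the rocker.
- latch_middle (a joint): Angle of the middle tier's rocker latch (middle step, hinge axis at x -9, y -25, z 68 mm in the case frame, parallel to x). Bar 76 x 22 x 6 mm hinged at mid-length between 14 mm high cheeks, thumb pad (14 x 22 mm, 6 mm proud) on its -y end. -0.22 rad = open, padded end up; +0.22 = fully shut, padded end down at its stop. Starts at -0.22 to -0.15. Stiff: about 3 N on the pad moves it, and it stays where left.
- latch_middle_pad (a point): Centre of the top face of the thumb pad of the middle tier's latch, 31 mm from the hinge axis towards case -y, 9 mm above the bar's mid plane; moves with the rocker: about 27 mm above its step when open, 14 mm when shut. Axes: the case's, tilted with the rocker.
- latch_top (a joint): Angle of the top tier's rocker latch (top of the case, hinge axis at x +52, y 0, z 96 mm in the case frame, parallel to x). Bar 76 x 22 x 6 mm hinged at mid-length between 14 mm high cheeks, thumb pad (14 x 22 mm, 6 mm proud) on its +y end. -0.22 rad = open, padded end up; +0.22 = fully shut, padded end down at its stop. Starts at -0.22 to -0.15. Stiff: about 3 N on the pad moves it, and it stays where left.
- latch_top_pad (a point): Centre of the top face of the thumb pad of the top tier's latch, 31 mm from the hinge axis towards case +y, 9 mm above the bar's mid plane; moves with the rocker: about 27 mm above its step when open, 14 mm when shut. Axes: the case's, tilted with the rocker.
- crusher: Stainless steel pill crusher standing upright, 80 mm high, body 35 mm and wider screw top 40 mm in diameter, loose. Origin: centre of its underside. A bystander.
- stopper: Glass pitcher stopper standing on its plug, 42 mm across the flange, 61 mm high, loose. Origin: centre of its underside. A bystander.
- dish_a: Small indigo porcelain dish, 80 mm across, 22 mm high, loose. Origin: centre of its underside. A bystander.
- dish_b: The other small indigo porcelain dish, the same as the first. A bystander.
There are look-alikes about, which are no part of the job. There is more than one size of the case; the job needs the larger.

How it is judged (in metres and radians):
On the way, in this order (a step that is already met when the one before it is completed fails the run):
1. the bottom tier's latch is pressed shut (value of joint latch_bottom above 0.15 rad), for 0.2 s.
2. the middle tier's latch is pressed shut (value of joint latch_middle above 0.15 rad), for 0.2 s.
3. the top tier's latch is pressed shut (value of joint latch_top above 0.15 rad), for 0.2 s.
At the end, for the whole second after the job is handed in: All three latches are shut (joint above 0.15 rad of 0.22), the case is at rest, upright (within 0.08 rad) and within 3 cm of where it began, and the crusher, stopper and dishes are upright (within 0.2 rad) and within 2 cm of where they began (value of joint each of latch_bottom, latch_middle, latch_top above 0.15 rad and distance of case from where it was at the start of the episode below 0.03 m and angle between case's own z axis and vertical below 0.08 rad and linear speed of case below 0.02 m/s and distance of each of crusher, stopper, dish_a, dish_b from where it was at the start of the episode below 0.02 m and angle between each of crusher, stopper, dish_a, dish_b's own z axis and vertical below 0.2 rad); the robot touches nothing.
It fails at once if the arm or the gripper's body, not the fingers, presses on the case (contact force between the arm and case above 5 N).
It fails at once if the medicine case is lifted, tipped or shoved more than 3 cm (distance of case from where it was at the start of the episode above 0.03 m or height (world z) of case above 0.016 m or angle between case's own z axis and vertical above 0.12 rad).
It fails at once if the crusher, the stopper or a dish is lifted, knocked over or moved more than 2 cm (distance of any of crusher, stopper, dish_a, dish_b from where it was at the start of the episode above 0.02 m or height (world z) of any of crusher, stopper, dish_a, dish_b above 0.016 m or angle between any of crusher, stopper, dish_a, dish_b's own z axis and vertical above 0.3 rad).
It also fails if it takes over 42 s, if anything falls off the work surface, if the arm or the gripper's body presses on something with over 40 N, if the wrist force passes 120 N, or if a joint passes its speed limit or range.

## Robot

A 6-joint arm with a two-finger parallel gripper is mounted at the origin on the work surface. World frame = base frame: x ahead of the robot, y to its left, z up, the work surface at z = 0. Lengths are in m, angles in degrees, forces in N, time in s.
With the tool pointing down it reaches from about 0.35 to 0.875 m from the base axis. Payload 4.2 kg.
Tool frame: the origin (TCP) lies at the very end of the fingers, on their centre line; the grasp point (between the pads) lies r.pinch_z behind it (r.pinch_z is the distance from the TCP to the grasp point, in m); y points along the fingers, z is the direction in which the jaws open and shut, and the axes are right-handed (so a half turn about y gives the same grasp; the last joint's range is limited). The gripper opens to 87 mm and grips with 3 to 60 N. Pads are 19 mm wide; open, the fingers measure 117 mm over their backs; the gripper's body (75 mm by 190 mm) begins 51 mm behind the grasp point.
Start: joints at [14.817, 22.042, 0.453, 0, -68.411, -14.817], TCP at [0.625, 0, 0.223] pointing down, gripper open.
Joint ranges: [-179.83, 179.83], [-69.29, 118.12], [-61.27, 80.66], [-181.25, 117.63], [-171.15, -9.14], [-177.46, 177.46]. Speed limits (degrees/s): [159.86, 159.86, 180, 180, 180, 180].

## Interface

Orientations are given as a 3x3 rotation matrix whose columns are the frame's x, y, z axes.
In Python, from station import sense, capture, camera_params, r gives the robot as it stands.
- The arm moves only by the tool move_arm, never from a script. Its argument "increments" is text: rows parted by semicolons, each of 7 numbers parted by spaces: the closure, from -1 (fully open) to 1 (shut), so that 0 is half open, then the shift along the tool's x, y, z in m, then the turn, a rotation vector about the tool's x, y, z in rad. In form: hand x y z wx wy wz; .... A call has 1 to 8 rows; each row is the pose to reach, as a shift and turn from the pose commanded when the call began, along the tool's axes at that moment; what a row does not reach only later rows make up. A row lasts 1/10 s, in which the tool goes at most 50 mm and 8.59 degrees, less where a joint would pass 70% of its speed; a pose out of reach is approached as far as the arm can. A call with a gripper value outside its range is refused whole. The fingers move at their own pace and stop on an object; the grip force is fixed at half the most. Time passes only in rows, so rows that repeat a pose let the fingers close. It gives the time, the measured TCP pose, the force and the opening at its end, in the units of the state.
- sense(): the state, without advancing time (a new reading comes with each control period).
- capture(name): name is "scene" or "side" or "wrist"; returns (picture, depth): 400x640x3 uint8, red, green, blue; 400x640 float32, m along the optical axis (not along the pixel's ray), 0 where there is no reading.
- camera_params(name): a dict with "fx", "fy", "cx", "cy" (pixels), "distortion" ([k1, k2, p1, p2, k3] as OpenCV has them; the pictures are not rectified), "xyz" and "orientation" of the camera in the world. Camera axes: x right, y down, z forward; pixel columns grow to the right and rows downward; lengths in m; the calibration is good to about 2 mm. A picture is of the moment at which its call begins: read the wrist's pose just before it. camera_params takes no time and is no camera call; for the wrist camera it gives the pose at the moment of the call.
- r.finish_job(): hands the job in, once; it reports no verdict.
The state is a dict: "time_s": time; "joints": joint angles; "joint_velocities": joint speeds; "effort": joint torques, N m; "tcp_pos": TCP position; "ee_rot": TCP orientation; "wrist_force": force on the tool from outside, world axes, zero at the start; "moment": the same for the moment, N m; "gripper_width": opening from 0.0 (shut) to 1.0 (fully open).
Only numpy, scipy, OpenCV 4.12 (cv2) and the standard library are available. Lean on these libraries where they do the work, as an engineer would, in place of code of your own. Each camera call takes 0.05 s, during which the arm holds its last target.

## Working session

There is one attempt and no reset: what is moved stays moved. The work goes in short steps, Python scripts to look and compute and a tool call to move; the robot and the scene stay as the last step left them, time stands still between calls to the robot, and variables do not carry over. Pictures are saved under pics/ and viewed, and the job is handed in when it is done.

Besides the shell and the picture viewer there is one more tool, called after "Request:" by a JSON object that holds its "api" and its "payload". move_arm: Moves the arm, as the interface text tells. Its arguments: {"type":"object","properties":{"increments":{"type":"string"}},"required":["increments"]}

```bash
mkdir -p pics; ls; python3 - <<'E'
from station import sense,capture,camera_params,r
import cv2,numpy as np
s=sense();print(s)
print(r.pinch_z)
for n in ["scene","side","wrist"]:
    cp=camera_params(n);p,d=capture(n);print(n,cp)
    cv2.imwrite(f"pics/{n}0.png",p[:,:,::-1]);np.savez(f"{n}0.npz",p=p,d=d,cp=np.array(cp,dtype=object))
E
```

```text
pics
{'time_s': 0.0, 'joints': array([ 1.48188155e+01,  2.20909114e+01,  3.80159812e-01, -2.82173283e-02,
       -6.84093367e+01, -1.48174983e+01]), 'joint_velocities': array([-0.09636679, -0.009685  ,  0.0817711 , -0.06722671,  0.07673959,
       -0.01025475]), 'effort': array([ 5.69075401e-04, -3.90661991e+01,  1.87403029e+01,  4.22001421e+00,
        1.09914420e-02, -1.81494070e-04]), 'tcp_pos': array([6.24410702e-01, 4.30963980e-05, 2.21462597e-01]), 'ee_rot': array([[ 1.58611356e-04, -2.14330380e-03, -9.99997691e-01],
       [ 9.99999983e-01, -9.33525286e-05,  1.58811803e-04],
       [-9.36926949e-05, -9.99997699e-01,  2.14328896e-03]]), 'wrist_force': array([0.6779139 , 0.23967719, 0.11562431]), 'moment': array([0.00413776, 0.01005059, 0.01968509]), 'gripper_width': 1.0000874363908636}
0.0187
scene {'fx': 485.16006120729014, 'fy': 485.16006120729014, 'cx': 315.4665931114258, 'cy': 206.98015387576038, 'distortion': array([-0.0234593,  0.       ,  0.       ,  0.       ,  0.       ]), 'xyz': array([ 0.88943192, -0.48444898,  0.85536541]), 'orientation': array([[ 8.51226995e-01,  4
[... 309 characters left out ...]
 ,  0.        ,  0.        ,  0.        ]), 'xyz': array([0.29235565, 0.7245498 , 0.73767851]), 'orientation': array([[-0.91630329, -0.25626334,  0.3077619 ],
       [-0.40031026,  0.60877303, -0.68494313],
       [-0.01183133, -0.75081589, -0.66040558]])}
wrist {'fx': 287.9073385513941, 'fy': 287.9073385513941, 'cx': 318.94474914766414, 'cy': 197.19441682708865, 'distortion': array([-0.0310988,  0.       ,  0.       ,  0.       ,  0.       ]), 'xyz': array([ 0.62581199, -0.08445468,  0.38380852]), 'orientation': array([[-9.99998691e-01,  1.41384684e-04, -1.61209435e-03],
       [-3.58436842e-04,  9.52082203e-01,  3.05842034e-01],
       [ 1.57808772e-03,  3.05842211e-01, -9.52080906e-01]])}
```

View pics/scene0.png

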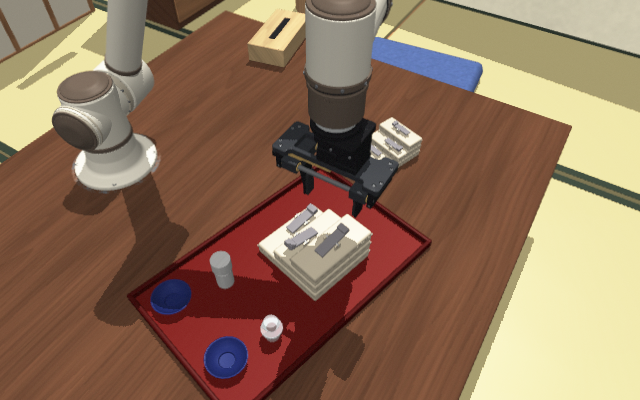

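View pics/side0.png

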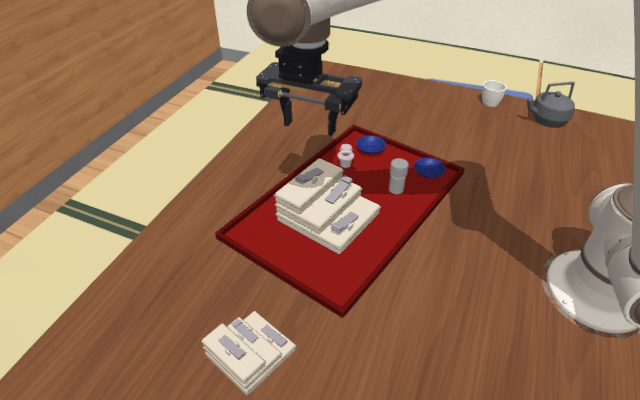

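View pics/wrist0.png

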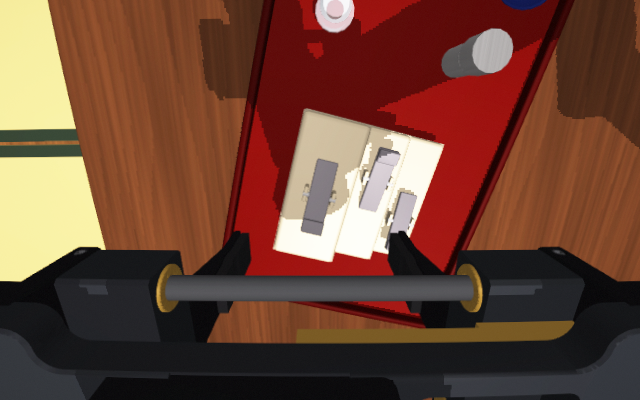

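The three-tier case on the red tray is the target: wrist view about (275–440, 110–260), with the low step towards the robot. The smaller look-alike sits outside the tray. Next I'll fit the case pose from depth.

```bash
cat > h.py <<'E'
import numpy as np,cv2
def cloud(d,cp):
    K=np.array([[cp['fx'],0,cp['cx']],[0,cp['fy'],cp['cy']],[0,0,1]])
    v,u=np.mgrid[0:400,0:640]
    q=cv2.undistortPoints(np.stack([u,v],-1).reshape(-1,1,2).astype(float),K,cp['distortion']).reshape(400,640,2)
    P=np.dstack([q[...,0]*d,q[...,1]*d,d])
    return P@np.array(cp['orientation']).T+cp['xyz']
def proj(X,cp):
    K=np.array([[cp['fx'],0,cp['cx']],[0,cp['fy'],cp['cy']],[0,0,1]])
    Rm=np.array(cp['orientation']).T
    return cv2.projectPoints(np.asarray(X,float).reshape(-1,1,3),cv2.Rodrigues(Rm)[0],-Rm@cp['xyz'],K,cp['distortion'])[0].reshape(-1,2)
E
python3 - <<'E'
from h import *
from scipy.optimize import least_squares
C=[]
for n in ["scene","side","wrist"]:
    z=np.load(n+"0.npz",allow_pickle=True);cp=z['cp'].item();P=cloud(z['d'],cp);p=z['p'].astype(int)
    ok=(z['d']>0)&(P[...,0]>.4)&(P[...,0]<.8)&(P[...,1]>-.2)&(P[...,1]<.25)
    cream=ok&(p.min(-1)>90)&(P[...,2]>.02)&(P[...,2]<.13)
    for zz in (.034,.062,.090):
        m=cream&(abs(P[...,2]-zz)<.006)
        X=P[m]
        if len(X)>50:
            print(n,zz,len(X),np.median(X[:,2]),cv2.minAreaRect((X[:,:2]*1000).astype(np.float32)))
    m=ok&(P[...,2]>.012)&(P[...,2]<.12); C.append((n,P[m]))
    t=ok&(p[...,0]>100)&(p[...,1]<40)&(abs(P[...,2])<.02)
    print(n,'tray z',np.median(P[...,2][t]))
np.save('c.npy',np.array(C,dtype=object),allow_pickle=True)
E
```

```text
scene 0.034 1132 0.03417082424336165 ((564.07958984375, -44.638031005859375), (290.6397705078125, 182.19769287109375), 78.62481689453125)
scene 0.062 1366 0.062129118696209906 ((572.6654052734375, -42.72428894042969), (280.1243896484375, 175.4316864013672), 74.2121353149414)
scene 0.09 2297 0.09003390772339359 ((581.2160034179688, -53.73262023925781), (317.98529052734375, 126.92675018310547), 51.22123718261719)
scene tray z 0.0067416738933056
side 0.034 1415 0.03465284130002377 ((563.6450805664062, -41.16065979003906), (282.5331115722656, 193.27236938476562), 75.02735137939453)
side 0.062 1359 0.06255612320326931 ((566.5520629882812, -36.78096008300781), (275.8929748535156, 186.94888305664062), 72.5263900756836)
side 0.09 1500 0.09036824864877402 ((576.884521484375, -50.7569580078125), (317.63861083984375, 124.74783325195312), 51.92670822143555)
side tray z 0.006919159481893311
wrist 0.034 2998 0.03421505651978049 ((528.6431884765625, -51.28947448730469), (148.08319091796875, 312.4971008300781), 11.354772567749023)
wrist 0.062 4121 0.062102731850755266 ((581.7888793945312, -41.245391845703125), (268.969970703125, 156.6720733642578), 74.86483001708984)
wrist 0.09 9077 0.08977974041543368 ((580.4581298828125, -53.717864990234375), (316.12664794921875, 125.50737762451172), 51.44978332519531)
wrist tray z 0.0060879473394345185
```

```bash
cat > fit.py <<'E'
from h import *
from scipy.optimize import minimize
def edges_fit(files,verbose=True):
    res={}
    for f in files:
        z=np.load(f,allow_pickle=True);cp=z['cp'].item();P=cloud(z['d'],cp);p=z['p'].astype(int)
        ok=(z['d']>0)
        m=(ok&(abs(P[...,2]-.090)<.004)&(P[...,0]>.4)&(P[...,0]<.8)&(abs(P[...,1])<.25)).astype(np.uint8)
        n,l,st,_=cv2.connectedComponentsWithStats(cv2.morphologyEx(m,cv2.MORPH_OPEN,np.ones((3,3))))
        k=1+np.argmax(st[1:,4]);X=P[l==k]
        print(f,len(X),cv2.minAreaRect((X[:,:2]*1000).astype(np.float32)))
edges_fit(["scene0.npz","side0.npz","wrist0.npz"])
E
python3 fit.py
```

```text
scene0.npz 1822 ((625.381591796875, 4.238700866699219), (160.5407257080078, 70.71463775634766), 75.51419067382812)
side0.npz 1201 ((620.5101318359375, 4.516441345214844), (161.77902221679688, 72.3515625), 76.498291015625)
wrist0.npz 7240 ((625.9756469726562, 5.3098602294921875), (158.84852600097656, 69.53802490234375), 75.97111511230469)
```

```bash
cat >> h.py <<'E'
def case_T(cx,cy,yaw):
    c,s=np.cos(yaw),np.sin(yaw)
    return np.array([[c,-s,0],[s,c,0],[0,0,1]]),np.array([cx,cy,.006])
L={'bottom':(-61,25,40,1),'middle':(-9,-25,68,-1),'top':(52,0,96,1)}
def pad(name,a):
    x,y,z,s=L[name]; # in case frame mm; a angle
    # rel (s*31, 9); padded end down with a>0
    u,w=31,9
    return np.array([x,y+s*(u*np.cos(a)+w*np.sin(a)),z-u*np.sin(a)+w*np.cos(a)])/1000
E
cat > fit2.py <<'E'
from h import *
from scipy.optimize import minimize
def model(q):
    x,y=q[:,0],q[:,1]
    h=np.zeros(len(q));iny=abs(y)<.08
    for x0,z in((-.087,.034),(-.035,.062),(.017,.090)): h[iny&(x>x0)&(x<.087)]=z
    h[h==0]=.006
    return h
def run(files):
    D=[]
    for f in files:
        z=np.load(f,allow_pickle=True);P=cloud(z['d'],z['cp'].item())
        m=(z['d']>0)&(P[...,0]>.44)&(P[...,0]<.72)&(P[...,1]>-.1)&(P[...,1]<.12)&(P[...,2]<.1)&(P[...,2]>0)
        X=P[m];D.append(X)
    def cost(v,X):
        R,t=case_T(*v);q=(X-t)@R
        near=(abs(q[:,0])<.11)&(abs(q[:,1])<.10)
        return np.minimum(abs(model(q[near])-X[near,2]),.012).sum()/len(X)*1000
    for n,X in list(zip(files,D))+[('all',np.vstack(D))]:
        b=min((minimize(cost,[.575+dx,.018,np.radians(-14.2)],args=(X,),method='Nelder-Mead',options=dict(initial_simplex=[[.575+dx,.018,-.25],[.585,.018,-.25],[.575,.028,-.25],[.575,.018,-.2]],xatol=1e-5,fatol=1e-6)) for dx in(-.005,0,.005)),key=lambda r:r.fun)
        print(n,b.x,np.degrees(b.x[2]),b.fun)
    return b.x
if __name__=="__main__":
    v=run(["scene0.npz","side0.npz","wrist0.npz"])
    R,t=case_T(*v)
    for k in L:
        for a in(-.2,.22): print(k,a,R@pad(k,a)+t)
    for n in["scene","side","wrist"]:
        z=np.load(n+"0.npz",allow_pickle=True);im=z['p'][:,:,::-1].copy();cp=z['cp'].item()
        for zz,x0 in((.0,-.087),(.028,-.087),(.056,-.035),(.084,.017)):
            c=np.array([[x0,-.08,zz],[.087,-.08,zz],[.087,.08,zz],[x0,.08,zz]])
            cv2.polylines(im,[proj(c@R.T+t,cp).round().astype(int)],True,(0,255,0),1)
        for k in L:
            u=proj(R@pad(k,-.2)+t,cp)[0].round().astype(int);cv2.circle(im,tuple(int(i) for i in u),2,(0,0,255),-1)
        u=proj(t,cp)[0].astype(int);x,y=max(u[0]-110,0),max(u[1]-110,0)
        cv2.imwrite(f"pics/ov_{n}.png",cv2.resize(im[y:y+200,x:x+200],(600,600)))
E
python3 fit2.py
python3 -c "
import cv2,numpy as np
a=[cv2.resize(cv2.imread(f'pics/ov_{n}.png'),(400,400)) for n in('side','wrist')]
cv2.imwrite('pics/ov.png',np.hstack(a))"
```

```text
scene0.npz [ 0.57389136  0.01819573 -0.23687042] -13.571675156597603 3.45220221054119
side0.npz [ 0.57054432  0.01748655 -0.25099528] -14.380969945050348 4.215457549537835
wrist0.npz [ 0.57547763  0.01771216 -0.24338397] -13.944874465913946 1.472103836271035
all [ 0.57488997  0.01780191 -0.24281593] -13.912328205617426 2.4215608825441324
bottom -0.2 [0.5285654  0.08449041 0.06097935]
bottom 0.22 [0.52943647 0.08800698 0.04801796]
middle -0.2 [ 0.553268   -0.032056    0.08897935]
middle 0.22 [ 0.55239693 -0.03557257  0.07601796]
top -0.2 [0.6322396  0.03305442 0.11697935]
top 0.22 [0.63311066 0.03657099 0.10401796]
```

View pics/ov.png

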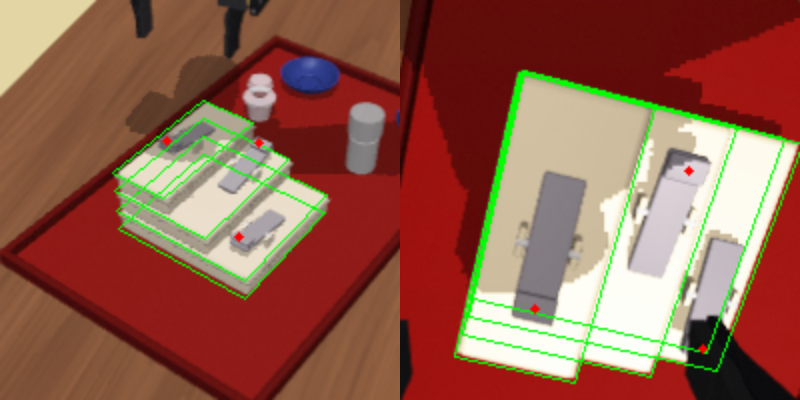

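The fit matches the sizes in the brief: the heights agree, the top tier measures 160x70 mm, and the overlay is good to 2–3 mm. The case sits at about (0.5745, 0.0178) with yaw -13.9°. I'll shut the fingers, turn the jaw axis along case y so the wide body stays over the low side, and go above the bottom pad.

Request:
{"api": "move_arm", "payload": {"increments": "1 0.011 0 0.012 0 -0.145 0; 1 0.022 0 0.024 0 -0.29 0; 1 0.033 0 0.036 0 -0.435 0; 1 0.044 0 0.048 0 -0.58 0; 1 0.055 0 0.06 0 -0.725 0; 1 0.066 0 0.072 0 -0.87 0; 1 0.077 0 0.084 0 -1.015 0; 1 0.088 0 0.095 0 -1.16 0"}}

```text
time_s: 0.95
tcp_pos: [0.5291, 0.0884, 0.2223]
ee_rot: [[-0.919, -0.001, -0.394], [0.394, -0.0, -0.919], [0.001, -1.0, 0.0]]
wrist_force: [-0.2, 0.0, 1.0]
gripper_width: 0.358
```

Request:
{"api": "move_arm", "payload": {"increments": "1 0 0.02 0 0 -0.1 0; 1 0 0.04 0 0 -0.168 0; 1 0 0.06 0 0 -0.168 0; 1 0 0.08 0 0 -0.168 0; 1 0 0.1 0 0 -0.168 0; 1 0 0.12 0 0 -0.168 0; 1 0 0.12 0 0 -0.168 0; 1 0 0.12 0 0 -0.168 0"}}

```text
time_s: 1.75
tcp_pos: [0.5301, 0.088, 0.1027]
ee_rot: [[-0.971, -0.0, -0.24], [0.24, -0.001, -0.971], [0.0, -1.0, 0.001]]
wrist_force: [0.2, 0.2, 0.3]
gripper_width: 0.008
```

```bash
python3 - <<'E'
from station import sense,capture,camera_params,r
import cv2,numpy as np
s=sense();print(s['time_s'],s['tcp_pos'],s['ee_rot'].round(3),s['wrist_force'],s['gripper_width'])
ims=[]
for n in ["scene","side","wrist"]:
    cp=camera_params(n);p,d=capture(n)
    ims.append(p[:,:,::-1]);np.savez(f"{n}1.npz",p=p,d=d,cp=np.array(cp,dtype=object))
cv2.imwrite("pics/m1.png",np.hstack([cv2.resize(ims[1][100:300,220:420],(400,400)),cv2.resize(ims[2],(400,250))[:,:].copy() if 0 else cv2.copyMakeBorder(cv2.resize(ims[2],(400,250)),0,150,0,0,cv2.BORDER_CONSTANT)]))
E
```

```text
1.75 [0.53011776 0.08797071 0.10265816] [[-0.971 -0.    -0.24 ]
 [ 0.24  -0.001 -0.971]
 [ 0.    -1.     0.001]] [0.23026935 0.21238631 0.26689007] 0.007801141215681191
```

View pics/m1.png

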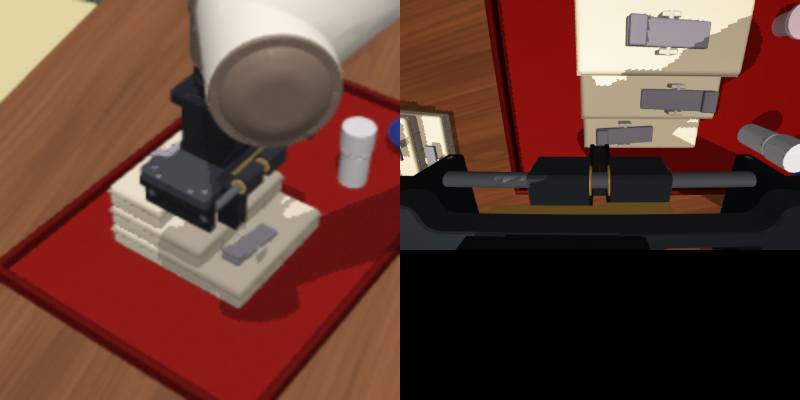

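Request:
{"api": "move_arm", "payload": {"increments": "1 0 0.02 0 0 0 0; 1 0 0.037 0 0 0 0; 1 0 0.04 0 0 0 0; 1 0 0.043 0 0 0 0; 1 0 0.046 0 0 0 0; 1 0 0.049 0 0 0 0; 1 0 0.051 0 0 0 0; 1 0 0.052 0 0 0 0"}}

```text
time_s: 2.7
tcp_pos: [0.5315, 0.089, 0.0514]
ee_rot: [[-0.971, 0.004, -0.24], [0.24, 0.002, -0.971], [-0.003, -1.0, -0.003]]
wrist_force: [0.6, 3.6, 4.1]
gripper_width: 0.004
```

Request:
{"api": "move_arm", "payload": {"increments": "1 0 0.001 0 0 0 0; 1 0 0.002 0 0 0 0; 1 0 0.003 0 0 0 0; 1 0 0.004 0 0 0 0; 1 0 0.004 0 0 0 0"}}

```text
time_s: 3.2
tcp_pos: [0.5316, 0.0889, 0.0489]
ee_rot: [[-0.971, 0.004, -0.239], [0.239, 0.001, -0.971], [-0.003, -1.0, -0.002]]
wrist_force: [-2.0, 4.2, 15.5]
gripper_width: 0.005
```

Request:
{"api": "move_arm", "payload": {"increments": "1 0 -0.01 0 0 0 0; 1 0 -0.04 0 0 0 0; 1 0 -0.08 0 0 0 0; 1 0 -0.1 0 0 0 0; 1 -0.026 -0.1 0.04 0 0 0; 1 -0.052 -0.1 0.08 0 0 0; 1 -0.052 -0.1 0.116 0 0 0; 1 -0.052 -0.1 0.116 0 0 0"}}

```text
time_s: 4.0
tcp_pos: [0.5494, -0.0413, 0.1449]
ee_rot: [[-0.969, -0.007, -0.246], [0.246, -0.001, -0.969], [0.006, -1.0, 0.003]]
wrist_force: [0.3, 1.1, 0.4]
gripper_width: 0.002
```

```bash
cat > look.py <<'E'
import sys
from station import sense,capture,camera_params,r
from h import *
k=sys.argv[1]
s=sense();print(s['time_s'],s['tcp_pos'],s['wrist_force'])
ims={}
for n in ["scene","side","wrist"]:
    cp=camera_params(n);p,d=capture(n);ims[n]=p[:,:,::-1].copy()
    np.savez(f"{n}{k}.npz",p=p,d=d,cp=np.array(cp,dtype=object))
w=cv2.copyMakeBorder(cv2.resize(ims['wrist'],(400,250)),0,150,0,0,cv2.BORDER_CONSTANT)
cv2.imwrite(f"pics/m{k}.png",np.hstack([cv2.resize(ims['side'][100:300,220:420],(400,400)),w]))
E
python3 look.py 2; python3 - <<'E'
import fit2
fit2.run(["wrist2.npz","side2.npz"])
E
```

```text
4.0 [ 0.54936088 -0.04128187  0.14487831] [0.26792917 1.14842449 0.42476698]
wrist2.npz [ 0.57506278  0.01763143 -0.24747566] -14.179310984038654 1.5321500206327723
side2.npz [ 0.57090886  0.01632966 -0.24182825] -13.85573815920982 4.301963303629063
all [ 0.57494142  0.01711472 -0.24769005] -14.191594529839328 2.0155658028811296
```

View pics/m2.png

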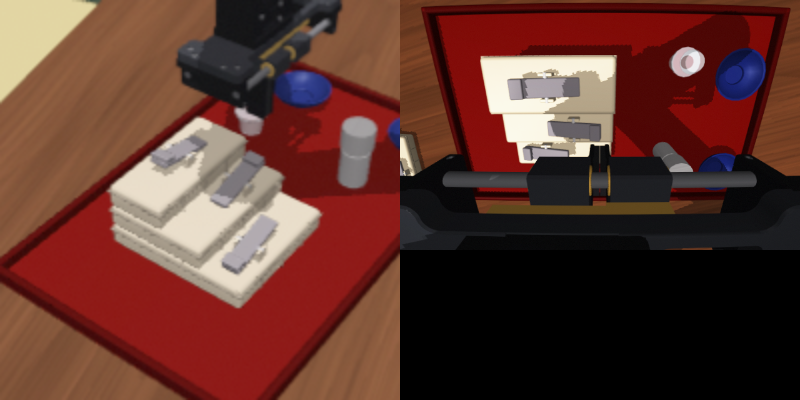

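The bottom latch now tips towards its pad and the case hasn't moved. I'll check the angle from depth.

```bash
cat > ang.py <<'E'
from h import *
import sys
from station import sense
k=sys.argv[1]; R,t=case_T(.575,.0175,-.2455)
for n in ("scene","side","wrist"):
    z=np.load(f"{n}{k}.npz",allow_pickle=True);P=cloud(z['d'],z['cp'].item());X=P[z['d']>0]
    q=(X-t)@R
    for nm in L:
        x,y,zz,s=L[nm]; 
        m=(abs(q[:,0]-x/1000)<.007)&(abs((q[:,1]*1000-y))<36)&(abs(q[:,2]*1000-zz)<20)
        u=s*(q[m,1]*1000-y);h=q[m,2]*1000-zz
        b=(u>-34)&(u<20)
        if b.sum()>30:
            c=np.polyfit(u[b],h[b],1); pm=(u>26)&(u<34);print(n,nm,b.sum(),'angle %.3f off %.1f pad h %.1f'%(-np.arctan(c[0]),c[1],np.median(h[pm]) if pm.any() else np.nan))
print(sense()['tcp_pos'])
E
python3 ang.py 2
```

```text
scene bottom 138 angle -0.105 off 0.3 pad h 3.6
scene middle 149 angle -0.091 off 1.2 pad h 13.5
scene top 186 angle -0.189 off 3.0 pad h 15.4
side bottom 139 angle 0.219 off 3.7 pad h 2.7
side middle 118 angle -0.207 off 3.7 pad h 15.0
side top 78 angle 0.047 off -0.3 pad h -9.7
wrist bottom 483 angle 0.014 off 0.8 pad h 2.6
wrist middle 945 angle -0.174 off 3.0 pad h 15.0
wrist top 1623 angle -0.209 off 3.1 pad h 15.6
[ 0.55142918 -0.03763692  0.14574565]
```

Request:
{"api": "move_arm", "payload": {"increments": "1 0 0.025 0 0 0 0; 1 0 0.05 0 0 0 0; 1 0 0.056 0 0 0 0; 1 0 0.06 0 0 0 0; 1 0 0.063 0 0 0 0; 1 0 0.066 0 0 0 0; 1 0 0.068 0 0 0 0; 1 0 0.069 0 0 0 0"}}

```text
time_s: 4.95
tcp_pos: [0.5529, -0.0375, 0.0782]
ee_rot: [[-0.971, 0.001, -0.24], [0.24, -0.0, -0.971], [-0.001, -1.0, 0.0]]
wrist_force: [-1.9, -3.7, 3.8]
gripper_width: 0.005
```

Request:
{"api": "move_arm", "payload": {"increments": "1 0 0.001 0 0 0 0; 1 0 0.002 0 0 0 0; 1 0 0.003 0 0 0 0; 1 0 0.003 0 0 0 0"}}

```text
time_s: 5.35
tcp_pos: [0.5531, -0.0376, 0.0769]
ee_rot: [[-0.971, 0.002, -0.24], [0.24, -0.001, -0.971], [-0.002, -1.0, 0.001]]
wrist_force: [-4.3, -4.0, 13.8]
gripper_width: 0.004
```

Request:
{"api": "move_arm", "payload": {"increments": "1 0 -0.01 0 0 0 0; 1 0 -0.045 0 0 0 0; 1 0 -0.085 0 0 0 0; 1 0 -0.085 0 0 0 0; 1 -0.02 -0.085 -0.03 0 0 0; 1 -0.04 -0.085 -0.06 0 0 0; 1 -0.06 -0.085 -0.091 0 0 0; 1 -0.06 -0.085 -0.091 0 0 0"}}

```text
time_s: 6.15
tcp_pos: [0.6356, 0.0402, 0.1583]
ee_rot: [[-0.971, 0.002, -0.238], [0.238, 0.001, -0.971], [-0.002, -1.0, -0.002]]
wrist_force: [0.2, -0.2, -0.7]
gripper_width: 0.003
```

```bash
python3 look.py 3; python3 ang.py 3; python3 - <<'E'
import fit2
fit2.run(["wrist3.npz","side3.npz","scene3.npz"])
E
```

```text
6.15 [0.63564523 0.04022789 0.15828551] [ 0.21957968 -0.19604532 -0.67720289]
scene bottom 167 angle 0.009 off 0.8 pad h 3.7
scene middle 188 angle 0.063 off 2.6 pad h 3.0
scene top 192 angle -0.191 off 3.3 pad h 15.6
side bottom 133 angle 0.215 off 3.6 pad h 3.0
side middle 109 angle -0.050 off 1.8 pad h 3.1
side top 74 angle 0.019 off 0.0 pad h 11.4
wrist top 1041 angle -0.192 off 2.6 pad h 15.4
[0.63216113 0.03717103 0.15861674]
wrist3.npz [ 0.57544985  0.01788618 -0.2407771 ] -13.795511872646834 1.5565518329035073
side3.npz [ 0.57093549  0.01766569 -0.24721444] -14.164344066132854 4.219787991513666
scene3.npz [ 0.57412445  0.0185013  -0.24383512] -13.97072309694661 3.488204076127279
all [ 0.57427748  0.01729483 -0.24095587] -13.805754639500476 2.525024647934857
```

View pics/m3.png

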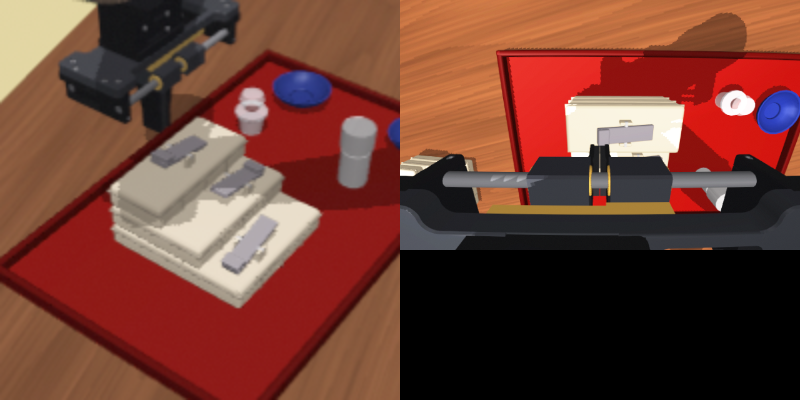

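The middle latch is shut, with its pad about 3 mm above the hinge, the same as the bottom one. Now the top one.

Request:
{"api": "move_arm", "payload": {"increments": "1 0 0.02 0 0 0 0; 1 0 0.036 0 0 0 0; 1 0 0.041 0 0 0 0; 1 0 0.045 0 0 0 0; 1 0 0.048 0 0 0 0; 1 0 0.051 0 0 0 0; 1 0 0.053 0 0 0 0; 1 0 0.054 0 0 0 0"}}

```text
time_s: 7.1
tcp_pos: [0.6336, 0.0376, 0.1062]
ee_rot: [[-0.971, 0.003, -0.24], [0.24, 0.001, -0.971], [-0.002, -1.0, -0.002]]
wrist_force: [0.1, 4.5, 3.0]
gripper_width: 0.007
```

Request:
{"api": "move_arm", "payload": {"increments": "1 0 0.001 0 0 0 0; 1 0 0.002 0 0 0 0; 1 0 0.003 0 0 0 0; 1 0 0.004 0 0 0 0; 1 0 0.004 0 0 0 0"}}

```text
time_s: 7.6
tcp_pos: [0.6338, 0.0376, 0.105]
ee_rot: [[-0.971, 0.004, -0.239], [0.239, 0.0, -0.971], [-0.004, -1.0, -0.001]]
wrist_force: [-4.2, 5.5, 15.4]
gripper_width: 0.007
```

Force reached 15 N at the stop height. I'll retract well up, then move sideways for a clear view.

Request:
{"api": "move_arm", "payload": {"increments": "1 0 -0.01 0 0 0 0; 1 0 -0.045 0 0 0 0; 1 0 -0.085 0 0 0 0; 1 0 -0.12 0 0 0 0; 1 0 -0.15 0 0 0 0; 1 0 -0.17 0 0 0 0; 1 0 -0.17 0 0 0 0; 1 0 -0.17 0 0 0 0"}}

```text
time_s: 8.4
tcp_pos: [0.6321, 0.0363, 0.2705]
ee_rot: [[-0.97, -0.002, -0.241], [0.241, -0.0, -0.97], [0.002, -1.0, 0.001]]
wrist_force: [-0.0, -0.8, -0.9]
gripper_width: 0.006
```

```bash
python3 look.py 4; python3 ang.py 4; python3 - <<'E'
import fit2
fit2.run(["wrist4.npz","side4.npz","scene4.npz"])
E
```

```text
8.4 [0.6320824  0.03632737 0.27053498] [-0.02623646 -0.7717694  -0.93041648]
scene bottom 152 angle -0.000 off 1.1 pad h 4.1
scene middle 190 angle 0.101 off 2.1 pad h 2.9
scene top 184 angle 0.017 off 1.4 pad h 3.3
side bottom 135 angle 0.222 off 3.9 pad h 3.4
side middle 119 angle -0.117 off 2.0 pad h 2.7
side top 122 angle 0.154 off 3.3 pad h 3.3
wrist bottom 126 angle 0.176 off -0.0 pad h 2.4
wrist middle 408 angle 0.149 off 2.4 pad h 2.7
wrist top 557 angle 0.223 off 3.4 pad h 2.7
[0.63184489 0.03645305 0.26940115]
wrist4.npz [ 0.57584014  0.01896392 -0.24366457] -13.960951733628093 1.7261559590079485
side4.npz [ 0.5707981   0.01761832 -0.24924967] -14.28095413572489 4.227861862122168
scene4.npz [ 0.57471204  0.01761486 -0.24520352] -14.049126866355687 3.4219283731909287
all [ 0.57406571  0.01785993 -0.23998066] -13.749879150824544 2.7906050097796977
```

View pics/m4.png

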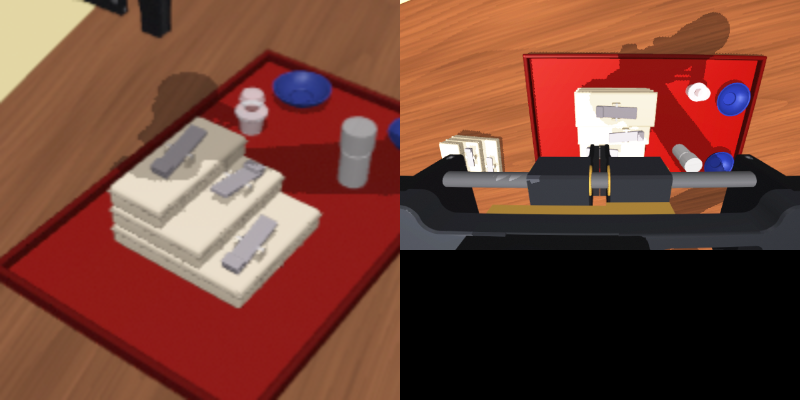

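```bash
python3 -c "
from station import r
print(r.finish_job())"
```

```text
the job is handed in; nothing more can be done
None
```

I pressed the three latches shut in order (bottom, middle, top) with closed fingertips. Each went down onto its stop, where the force rose to about 14–15 N. The arm then lifted well clear (TCP at z 0.27 m), and I handed the job in at about 8.5 s of the 42 s allowed. It reported no verdict.

**Latches:** In the last pictures the three pads sit about 2.4–3.4 mm above their hinge axes in the wrist and side views. Fully shut would be 2.0 mm, and the 0.15 rad threshold is about 4.3 mm. The straight-line angle fits gave:

| Latch | Side camera | Wrist camera |
|---|---|---|
| Bottom | 0.22 rad | 0.18 rad |
| Middle | -0.12 rad | 0.15 rad |
| Top | 0.15 rad | 0.22 rad |

**Where the checks disagreed:**
- The angle fits were unreliable wherever a view was partly blocked or oblique. The scene camera's fits were no use (0.00, 0.10 and 0.02 rad), and the side fit for the middle latch was also wrong. I relied on pad heights and stop forces instead.
- The scene camera put the bottom pad at 4.1 mm, just inside the limit, while the wrist and side cameras had it at 2.4 and 3.4 mm.

**Case and bystanders:** The fitted case pose stayed within about 1.5 mm and 0.5° of the start, which is within the noise of the fit. The crusher, stopper and dishes looked upright and untouched in the pictures, but I did not measure their positions.

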